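Set the photo boom and hang the big bead collar on it

TASK

Get the photo stand ready for the next shot: pull its boom all the way out to the stop, turn the wing knob clockwise until the boom is clamped tight, and then hang the largest of the three bead collars from the rack over the boom, so that it hangs freely between the clamp head and the end ball. Set the collar down on the boom rather than dropping it, and leave the other things where they are.

Things in the scene. Friction and masses are not known exactly. Their poses are not given: they have to be found in the camera images.
- stand: Photo stand, fixed: steel base plate 140 x 160 x 12 mm, 18 mm round post, on top an aluminium clamp head 44 (x) x 40 (y) x 44 mm, centred 200 mm above the table. Origin: on the post's axis at table level; z up. The boom runs level through the head and points along the stand's -y. A fixed plaster disc, 16 mm high, 148 mm across, lies under the boom's free end.
- boom_tip (a point): Centre of the steel end ball (24 mm across) on the boom's free end, 200 mm up; can be pinched from above. The boom is a level steel rod 12 mm thick; this point's +y points along it back to the head; axes parallel to the stand's. The centre is 100 mm from the post's axis when pushed in, 190 mm when out; the head's front face is 20 mm from that axis, so 158 mm of bare rod when out.
- boom (a joint): How far the boom is pulled out (m): 0 pushed in, 0.090 fully out at its stop. It starts somewhere between 0 and 0.03. Loose, it slides with a drag of 1 to 2 N and stays where it is left; clamped, it holds.
- knob_grip (a point): Grip point of the black wing knob on the clamp head: on its upright axis, 251 mm above the table. The wing is a bar 50 mm long (this point's x), 10 mm thick (y) and 26 mm high, from 236 to 262 mm above the table; the head's top is at 222 mm. The axes turn with the knob.
- knob (a joint): Angle of the wing knob (rad), growing clockwise seen from above. Starts loose between 0 and 0.25; its screw bites on the boom from about 0.8, it is tight above 1.2, and has a stop at 1.55. Drag about 0.1 N m, up to 0.15 N m once it bites; left alone it stays, or eases back by up to 0.05.
- rack: Wooden rack, fixed, 150 (x) x 192 (y) x 40 mm, origin under its centre at table level. Three slots run along its x axis at y = -56, 0 and +56 mm: each 12 mm wide, 120 mm long and 30 mm deep (slot floor 10 mm above the table). One collar stands upright in each, in any order.
- collar: The largest bead collar: a rigid closed hoop, 140 mm outside and 120 mm inside diameter, of square section 10 x 10 mm strung with white, blush and straw beads, 60 to 110 g. Origin at the centre of the hoop; its y axis is the hoop's axis, square to its plane. It starts upright in a slot, its centre 80 mm above the table.
- collar_mid: A smaller collar of the same make, 108 mm outside diameter, upright in another slot of the rack; origin at its centre. It stays there.
- bangle: The smallest hoop of the same make, 80 mm outside diameter, upright in the remaining slot; origin at its centre. It stays there.
- bowl: White ceramic bowl with pearls, 150 mm across, 45 mm high; origin under its centre. Bystander.
- shell: Copper-coloured scallop-shell dish, about 130 mm across, 30 mm high; origin under it. Bystander.
- jar: Amber glass jar with an aluminium lid, 60 mm across, 75 mm high; origin under its centre. Bystander.
- jar_small: Small clear glass jar, 44 mm across, 55 mm high; origin under its centre. Bystander.
- spool: Brass-coloured wire spool standing on end, 56 mm across, 32 mm high; origin under its centre. Bystander.

How it is judged:
By the outcome, as a careful person would: the job done as asked, in the order asked, and still so for the second after the job is handed in, with the robot touching nothing.
It also fails if it takes over 64 s, if anything falls off the work surface, if the arm or the gripper's body presses on something with over 40 N, if the wrist force passes 120 N, or if a joint passes its speed limit or range.

ROBOT

A 6-joint arm with a two-finger parallel gripper is mounted at the origin on the work surface. World frame = base frame: x ahead of the robot, y to its left, z up, the work surface at z = 0. Lengths are in m, angles in rad, forces in N, time in s.
With the tool pointing down it reaches from about 0.3 to 0.875 m from the base axis. Payload 6.4 kg.
Tool frame: the origin (TCP) lies midway between the tips of the shut fingers; the grasp point (between the pads) lies 19 mm behind it (ctrl.tcp_to_grasp is the distance from the TCP to the grasp point, in m); z points along the fingers, y is the direction in which the jaws open and shut (so a half turn about z gives the same grasp; the last joint's range is limited). The gripper opens to 85 mm and grips with 20 to 120 N. Pads are 22 mm wide; open, the fingers measure 114 mm over their backs; the gripper's body (76 mm by 85 mm) begins 54 mm behind the grasp point. The pads swing forward as they close: fully open they stand 13 mm farther back than shut.
Start: joints at [-1.326, 0.181, 1.607, -0, 1.354, -0.206], TCP at [0.251, -0.518, 0.231] pointing down, gripper open.
Joint ranges: [-2.99, 2.99], [-0.89, 2.07], [0.3, 2.58], [-1.14, 4.28], [0, 2.63], [-3.12, 3.12]. Speed limits (rad/s): [2.57, 2.57, 3.01, 3.14, 3.14, 3.14].

INTERFACE

Orientations are given as a unit quaternion [w, x, y, z].
In Python, from bench import monitor, imaging, order, spotter, ctrl gives the robot as it stands.
- The arm moves only by the shell command python3 -m pendant 'ROWS'. ROWS is JSON, a list that holds one entry, the list of rows, each a list of 5 numbers: the shift along the world's x, y, z in mm, then the turn about the world's z in degrees, then the finger opening in mm, from 0 to 85.4. A call has 1 to 8 rows; each row shifts and turns the commanded pose from where the row before left it; what a row does not reach is not made up. A row lasts 1/8 s, in which the tool goes at most 62.5 mm and 10.7 degrees, less where a joint would pass 70% of its speed; a pose out of reach is approached as far as the arm can. A call with a gripper value outside its range is refused whole. The fingers move at their own pace and stop on an object; the grip force is fixed at half the most. Time passes only in rows, so rows that do not move let the fingers close. It gives the time, the measured TCP pose, the force and the opening at its end, in the units of the state.
- monitor.get_obs(): the state, without advancing time (a new reading comes with each control period).
- imaging.camera(name): name is "side" or "top"; returns a dict with "img" (480x640x3 uint8, red, green, blue), "vfov" (degrees; the focal length in pixels is half the picture's height over the tangent of half this angle, whatever the lens; pixels are square), "cx", "cy" (the principal point, pixels), "origin" and "orientation" of the camera in the world. Camera axes: x right, y down, z forward; pixel columns grow to the right and rows downward; lengths in m; the calibration is good to about 2 mm. A picture is of the moment at which its call begins. There is no depth.
- order.hand_in(): hands the job in, once; it reports no verdict.
Trained networks look in the newest picture that a camera, given by its name, has taken for a name from the list of things; names that differ only in an ending like _2 or _b are one class to them, and where a whole thing is asked for, a point or a joint stands for the part that bears it (a point fixed in the world has none). Each returns a list of dicts, best first, with "confidence" (0 to 1); they miss things now and then, are a little off and sometimes report something else, mostly with a low value. They report only what shows in the picture. A call takes as long as a camera call.
- spotter.recognise(camera, thing): "at" ([x, y, z] in m, in the coordinates of the camera as it stood for that picture, good to about 4 mm: the middle of the surface that is visible of it).
- spotter.tip_of(camera, thing): "at" ([x, y, z] in m, in the coordinates of the camera as it stood for that picture, good to about 4 mm: a listed point, or the origin of a listed thing).
The state is a dict: "time_s": time; "q": joint angles; "dq": joint speeds; "joint_efforts": joint torques, N m; "eef_pos": TCP position; "eef_rot": TCP orientation; "wrist_force": force on the tool from outside, world axes, zero at the start; "torque": the same for the moment, N m; "opening": opening from 0.0 (shut) to 1.0 (fully open).
Only numpy, scipy, OpenCV 4.12 (cv2) and the standard library are available. Lean on these libraries where they do the work, as an engineer would, in place of code of your own. Each camera call takes 0.05 s, during which the arm holds its last target. There are 200 camera calls.

## Working session

There is one attempt and no reset: what is moved stays moved. The work goes in short steps, Python scripts to look and compute and a shell command to move; the robot and the scene stay as the last step left them, time stands still between calls to the robot, and variables do not carry over. Pictures are saved under pics/ and viewed, about 8 in all and at most 12, crops included, and the job is handed in when it is done.

```bash
ls; mkdir -p pics
cat > h.py <<'E'
import numpy as np, cv2
from bench import monitor, imaging, order, spotter, ctrl
from scipy.spatial.transform import Rotation as R
def cam(n):
    c=imaging.camera(n); q=c["orientation"]; c["R"]=R.from_quat([q[1],q[2],q[3],q[0]]).as_matrix(); c["f"]=240/np.tan(np.radians(c["vfov"])/2); c["o"]=np.array(c["origin"]); return c
def w(c,p): return c["o"]+c["R"]@np.array(p)
def px(c,P):
    p=c["R"].T@(np.array(P)-c["o"]); return c["cx"]+c["f"]*p[0]/p[2], c["cy"]+c["f"]*p[1]/p[2]
def atz(c,u,v,z):
    d=c["R"]@np.array([(u-c["cx"])/c["f"],(v-c["cy"])/c["f"],1]); return c["o"]+d*(z-c["o"][2])/d[2]
def save(c,n): cv2.imwrite("pics/"+n,c["img"][:,:,::-1])
E
python3 - <<'E'
from h import *
for n in ["side","top"]:
    c=cam(n); save(c,n+"0.png"); print(n,c["o"].round(3),c["f"],c["R"][:,2].round(2),c["cx"],c["cy"])
    for t in ["stand","boom_tip","knob_grip","rack","collar","collar_mid","bangle"]:
        for r in spotter.tip_of(n,t)[:2]:
            P=w(c,r["at"]); print(t,P.round(3),np.round(px(c,P)),round(r["confidence"],2),[k for k in r if k not in("at","confidence")])
print(monitor.get_obs(),ctrl.tcp_to_grasp)
E
```

```text
pics
side [0.364 0.681 0.895] 489.63315056116625 [ 0.2  -0.69 -0.7 ] 317.04775615987984 240.12232864741569
stand [ 0.486 -0.314  0.063] [379. 205.] 0.66 []
stand [ 0.568  0.167 -0.   ] [289. 362.] 0.59 []
boom_tip [0.573 0.043 0.203] [305. 253.] 0.68 []
knob_grip [0.566 0.176 0.251] [285. 287.] 0.92 []
rack [ 0.487 -0.321 -0.001] [376. 221.] 0.91 []
collar_mid [0.565 0.17  0.249] [286. 286.] 0.73 []
collar_mid [ 0.489 -0.317  0.065] [378. 203.] 0.49 []
bangle [ 0.492 -0.257  0.051] [371. 221.] 0.67 []
bangle [ 0.71  -0.236  0.006] [289. 222.] 0.38 []
top [ 0.365 -0.017  1.327] 508.9144239843407 [ 0.17 -0.01 -0.99] 312.0375721207236 236.95429041065208
stand [ 0.563  0.17  -0.001] [237. 248.] 0.59 []
boom_tip [0.57  0.045 0.198] [280. 232.] 0.85 []
knob_grip [0.563 0.169 0.251] [222. 231.] 0.46 []
rack [ 0.486 -0.318 -0.003] [423. 278.] 0.88 []
collar [ 0.478 -0.37   0.084] [452. 279.] 0.7 []
collar_mid [ 0.487 -0.31   0.063] [425. 276.] 0.73 []
bangle [ 0.492 -0.26   0.046] [404. 274.] 0.61 []
bangle [ 0.483 -0.312  0.062] [426. 277.] 0.36 []
{'time_s': 0.8, 'q': array([-1.32630039e+00,  1.80802446e-01,  1.60697989e+00,  5.39391492e-05,
        1.35381305e+00, -2.06318343e-01]), 'dq': array([ 0.00048698, -0.00234878, -0.00048256, -0.00086527,  0.00182276,
       -0.00176815]), 'joint_efforts': array([-4.55730842e-04, -4.44802022e+01, -3.51672685e+01, -2.51067140e-04,
        9.53695017e-04,  2.39715985e-05]), 'eef_pos': array([ 0.25055417, -0.51756583,  0.23129681]), 'eef_rot': array([-1.86643013e-06,  9.74704488e-01,  2.23497563e-01,  2.63063333e-05]), 'wrist_force': array([-0.03527767, -0.34654312,  0.69804736]), 'torque': array([ 0.06983425,  0.05153309, -0.01553648]), 'opening': 0.9960619994980512} 0.0187
```

Run:
```python
import cv2,numpy as np
a=cv2.imread("pics/side0.png");b=cv2.imread("pics/top0.png")
cv2.imwrite("pics/c0.png",np.vstack([np.hstack([cv2.resize(a[170:400,230:430],(400,460)),cv2.resize(b[170:400,200:400],(400,460))])]))
```

```text
(no output)
```

View pics/top0.png

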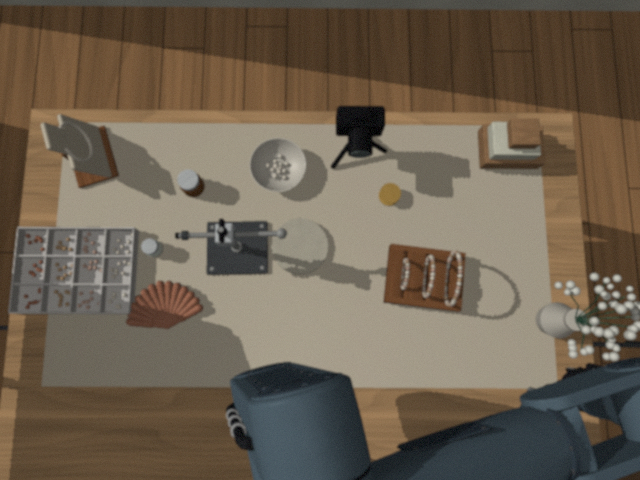

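View pics/side0.png

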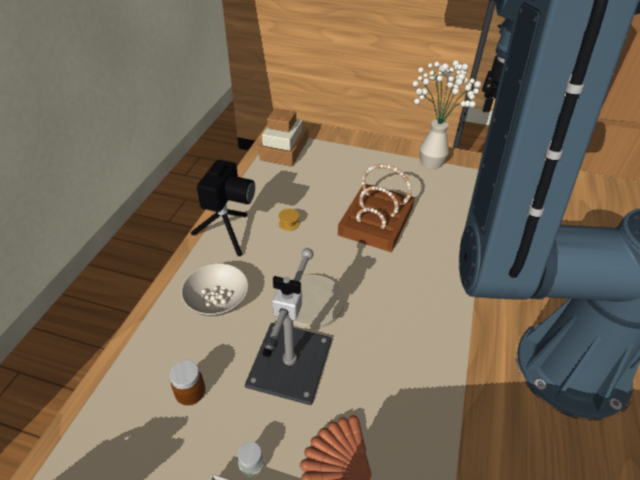

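The top view shows the clamp head at (224,231), the ball at (282,233), and the rack at (425,278) with the large collar at (453,278), farthest toward -y. The side view agrees: the ball is at (306,254), the wing knob at (286,286), and the large collar stands in the far slot. I'll average a few readings and measure the wing angle and edges.

Run:
```python
from h import *
from collections import defaultdict
D=defaultdict(list)
for k in range(4):
  for n in ["side","top"]:
    c=cam(n)
    for t in ["boom_tip","knob_grip","collar","rack","bangle"]:
        r=[q for q in spotter.tip_of(n,t) if q["confidence"]>.45][:1]
        if r: D[t,n].append(w(c,r[0]["at"]))
for k in D: print(k,len(D[k]),np.round(np.median(D[k],axis=0),4),np.std(D[k],axis=0).round(4))
c=cam("top"); g=cv2.cvtColor(c["img"],cv2.COLOR_RGB2GRAY)
m=np.zeros_like(g); m[214:245,212:234]=(g[214:245,212:234]<60)
# rack outline
hsv=cv2.cvtColor(c["img"],cv2.COLOR_RGB2HSV)
cr=c["img"][210:260,200:300][:,:,::-1]; cr2=cv2.resize(cr,(800,400),interpolation=cv2.INTER_CUBIC)
s=cam("side"); cs=s["img"][225:315,260:330][:,:,::-1]
cr3=c["img"][235:320,375:475][:,:,::-1]
out=np.zeros((600,800,3),np.uint8); out[:300,:600]=cv2.resize(cr,(600,300),interpolation=cv2.INTER_CUBIC)
out[300:600,:350]=cv2.resize(cr3,(350,300),interpolation=cv2.INTER_CUBIC)
out[300:600,400:634]=cv2.resize(cs,(234,300),interpolation=cv2.INTER_CUBIC); cv2.imwrite("pics/c1.png",out)
```

```text
('boom_tip', 'side') 4 [0.5707 0.0416 0.2033] [0.0008 0.0015 0.0016]
('knob_grip', 'side') 4 [0.5655 0.1718 0.254 ] [0.001  0.001  0.0014]
('rack', 'side') 4 [ 0.4878 -0.3187 -0.003 ] [0.0008 0.0015 0.0015]
('bangle', 'side') 2 [ 0.495  -0.2585  0.0504] [0.0002 0.0002 0.0004]
('boom_tip', 'top') 3 [0.5687 0.0498 0.1982] [0.0027 0.0573 0.0942]
('knob_grip', 'top') 4 [0.5639 0.1668 0.2511] [0.0011 0.0012 0.0017]
('collar', 'top') 4 [ 0.4815 -0.3716  0.0838] [0.0012 0.0016 0.0014]
('rack', 'top') 4 [ 0.4855 -0.3183 -0.0009] [0.0007 0.0013 0.0013]
('collar', 'side') 2 [0.6739 0.0531 0.1041] [0.1045 0.0093 0.1016]
('bangle', 'top') 3 [ 0.4921 -0.2604  0.0457] [0.0002 0.0009 0.0006]
```

View pics/c1.png

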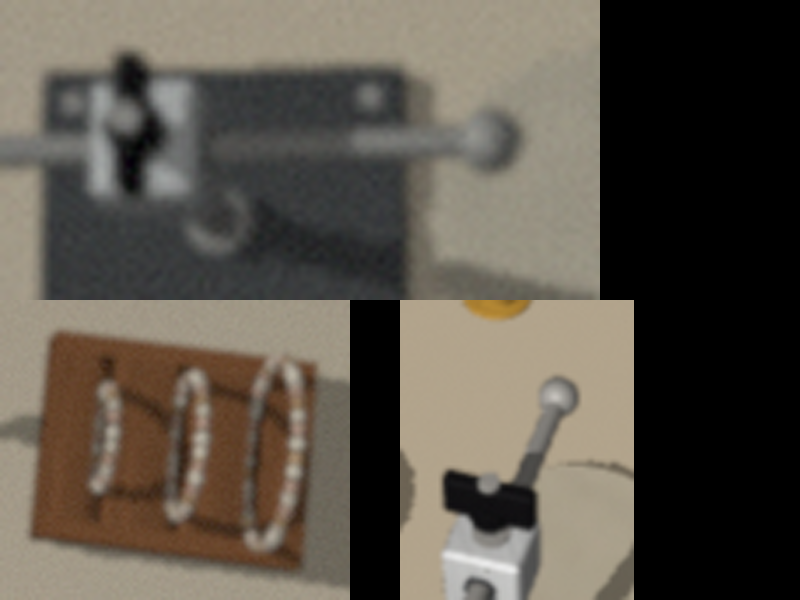

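The crop puts the ball at about (281.7,233.3) in the top view and (307.3,254.1) in the side view. The wing lies almost along world x, from (221.5,219.5) to (222.2,241.5), and the large collar stands across the right slot.

Run:
```python
from h import *
t=cam("top"); s=cam("side")
f=lambda u,v,z,c=t: atz(c,u,v,z).round(4)
print("ball",f(281.7,233.3,.2),f(307.3,254.1,.2,s))
print("rod",f(201,234.8,.2),f(262,233.4,.2))
print("wing",f(221.5,219.5,.262),f(222.2,241.5,.262))
print("wing side",f(260+48/3.34,225+172/3.33,.262,s),f(260+135/3.34,225+187/3.33,.262,s))
# crop3 scale 3.5, 3.53
g=lambda x,y:(375+x/3.5,235+y/3.53)
for p in [(53,32),(315,64),(300,270),(33,238)]: print("rack",f(*g(*p),.04))
for p in [(283,58),(262,552-300+0)]: print("coll",p,f(*g(*p),.08))
```

```text
ball [0.5674 0.0421 0.2   ] [0.5685 0.0426 0.2   ]
rod [0.5629 0.2232 0.2   ] [0.5669 0.0864 0.2   ]
wing [0.5854 0.1677 0.262 ] [0.5379 0.1646 0.262 ]
wing side [0.5873 0.1682 0.262 ] [0.5416 0.164  0.262 ]
rack [ 0.5699 -0.2278  0.04  ]
rack [ 0.5475 -0.4192  0.04  ]
rack [ 0.3996 -0.4015  0.04  ]
rack [ 0.4212 -0.2102  0.04  ]
coll (283, 58) [ 0.546  -0.3841  0.08  ]
coll (262, 252) [ 0.4107 -0.3636  0.08  ]
```

```bash
python3 -m pendant '[[[30,50,12,8,85],[30,50,12,8,85],[30,50,12,8,85],[30,50,12,8,85],[30,50,12,8,85],[30,50,10,8,85],[30,50,0,8,60],[30,50,0,10,60]]]'; python3 -m pendant '[[[30,50,0,0,60],[24,50,0,0,60],[12,40,0,0,60],[12,20,0,0,60],[0,0,0,0,60],[0,0,0,0,60]]]'
```

```text
time_s: 4.4
eef_pos: [0.4914, -0.1159, 0.3018]
eef_rot: [0.001, 0.694, 0.72, 0.0]
wrist_force: [0.9, -0.5, -0.4]
opening: 0.699
time_s: 5.15
eef_pos: [0.5683, 0.0419, 0.3011]
eef_rot: [-0.0, 0.696, 0.718, -0.0]
wrist_force: [-0.0, 0.4, 0.5]
opening: 0.703
```

```bash
python3 -m pendant '[[[0,0,-40,0,60],[0,0,-40,0,60],[0,0,-30,0,60],[0,0,-10,0,60],[0,0,0,0,45],[0,0,0,0,45],[0,0,0,0,20]]]'
python3 - <<'E'
from h import *
c=cam("side"); save(c,"s2.png"); cv2.imwrite("pics/c2.png",cv2.resize(c["img"][180:330,230:400][:,:,::-1],(510,450)))
o=monitor.get_obs(); print(o["wrist_force"],o["eef_pos"],o["opening"])
E
```

```text
time_s: 6.02
eef_pos: [0.5694, 0.0423, 0.1828]
eef_rot: [0.001, 0.696, 0.718, 0.001]
wrist_force: [0.3, -0.2, 0.2]
opening: 0.328
[-7.70437734 -0.82531998 22.41634654] [0.56765945 0.04226699 0.18262025] 0.24875339705041358
```

View pics/c2.png

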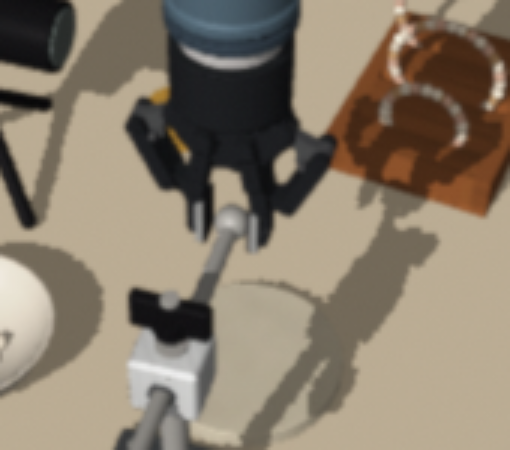

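The ball sits between the fingers, at crop (232,220). I'll close fully and check the force before pulling.

```bash
python3 -m pendant '[[[0,0,0,0,5],[0,0,0,0,5],[0,0,0,0,5]]]'
```

```text
time_s: 6.45
eef_pos: [0.5677, 0.0422, 0.183]
eef_rot: [-0.0, 0.696, 0.718, -0.001]
wrist_force: [-8.4, -1.1, 9.6]
opening: 0.243
```

```bash
python3 -m pendant '[[[0,-8,0,0,5],[1,-15,0,0,5],[0,-15,0,0,5],[0,-10,0,0,5],[1,-6,0,0,5],[0,0,0,0,5]]]'; python3 -m pendant '[[[0,-3,0,0,5],[0,-2,0,0,5],[0,0,0,0,5]]]'
```

```text
time_s: 7.2
eef_pos: [0.5692, -0.0122, 0.1829]
eef_rot: [-0.001, 0.696, 0.718, -0.001]
wrist_force: [-11.2, -2.3, 11.0]
opening: 0.245
time_s: 7.58
eef_pos: [0.5693, -0.0166, 0.183]
eef_rot: [-0.001, 0.696, 0.718, -0.001]
wrist_force: [-10.0, 0.5, 10.4]
opening: 0.243
```

```bash
python3 -m pendant '[[[0,-2,0,0,5],[0,-2,0,0,5],[0,0,0,0,5]]]'; python3 -m pendant '[[[0,-2,0,0,5],[0,-2,0,0,5],[0,0,0,0,5]]]'; python3 -m pendant '[[[0,-2,0,0,5],[0,-2,0,0,5],[0,0,0,0,5]]]'
```

```text
time_s: 7.95
eef_pos: [0.5694, -0.0205, 0.183]
eef_rot: [-0.001, 0.696, 0.718, -0.001]
wrist_force: [-9.3, 0.4, 10.3]
opening: 0.245
time_s: 8.32
eef_pos: [0.5694, -0.0215, 0.1829]
eef_rot: [-0.002, 0.695, 0.719, 0.001]
wrist_force: [-8.8, 11.3, 11.3]
opening: 0.243
time_s: 8.7
eef_pos: [0.5694, -0.0216, 0.1829]
eef_rot: [-0.005, 0.695, 0.719, 0.003]
wrist_force: [-7.3, 25.5, 13.4]
opening: 0.243
```

The stop is felt at y = -0.0215, which puts the post at y = 0.1685, in agreement with the knob reading. Next I'll relax the load, release, rise and go to the knob.

```bash
python3 -m pendant '[[[0,3,0,0,5],[0,0,0,0,30],[0,0,0,0,60],[0,0,0,0,60],[0,0,0,0,60]]]'; python3 -m pendant '[[[0,0,50,0,60],[0,0,50,0,60],[0,40,30,10,60],[0,50,0,10,60],[-3,50,0,10,50],[-2,40,0,10,50],[0,15,0,10,50],[0,0,0,10,50]]]'
python3 - <<'E'
from h import *
c=cam("side")
for t in ["boom_tip","knob_grip"]:
    for r in spotter.tip_of("side",t)[:1]: print(t,w(c,r["at"]).round(4),r["confidence"])
print(monitor.get_obs()["eef_pos"])
E
```

```text
time_s: 9.32
eef_pos: [0.5706, -0.0259, 0.1812]
eef_rot: [0.0, 0.696, 0.718, -0.0]
wrist_force: [0.5, -0.1, 0.0]
opening: 0.703
time_s: 10.32
eef_pos: [0.5653, 0.1708, 0.3111]
eef_rot: [-0.0, 0.24, 0.971, 0.0]
wrist_force: [0.1, 0.3, -0.0]
opening: 0.587
boom_tip [ 0.5735 -0.0216  0.2039] 0.56
knob_grip [0.5643 0.1719 0.2519] 0.64
[0.56555261 0.16938834 0.31113   ]
```

```bash
python3 -m pendant '[[[-1,0,0,10,50],[0,-1,-20,10,50],[0,0,-30,8,50],[0,0,-20,0,50],[0,0,-8,0,50],[0,0,0,0,50],[0,0,0,0,50]]]'
python3 - <<'E'
from h import *
for n in ["side","top"]:
  c=cam(n); save(c,n+"3.png")
  if n=="side": cv2.imwrite("pics/c3.png",cv2.resize(c["img"][190:330,220:360][:,:,::-1],(560,560),interpolation=cv2.INTER_CUBIC))
E
```

```text
time_s: 11.35
eef_pos: [0.5652, 0.1684, 0.2345]
eef_rot: [0.001, 0.002, 1.0, 0.0]
wrist_force: [-0.0, -0.6, 0.7]
opening: 0.589
```

View pics/c3.png

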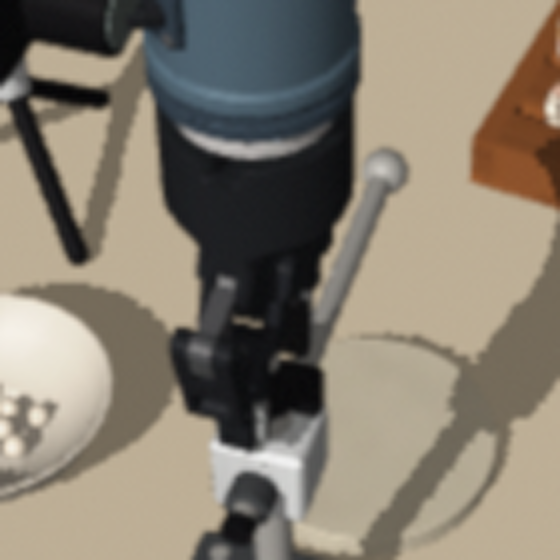

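The fingers straddle the wing, with the near finger at crop (240,410). I'll check that it is centred by projection.

Run:
```python
from h import *
c=cam("side")
for P in [(.565,.2,.24),(.564,.189,.2),(.589,.169,.262),(.539,.169,.262),(.542,.189,.222),(.586,.189,.222)]:
    u,v=px(c,P); print(P,round((u-220)*4),round((v-190)*4))
```

```text
(0.565, 0.2, 0.24) 242 447
(0.564, 0.189, 0.2) 256 486
(0.589, 0.169, 0.262) 213 347
(0.539, 0.169, 0.262) 324 375
(0.542, 0.189, 0.222) 303 467
(0.586, 0.189, 0.222) 207 442
```

Projections match the picture: the finger, the head corners and the wing end at (322,370). Closing.

```bash
python3 -m pendant '[[[0,0,0,0,25],[0,0,0,0,25],[0,0,0,0,3],[0,0,0,0,3],[0,0,0,0,3]]]'
python3 - <<'E'
from h import *
o=monitor.get_obs(); print(o["torque"],o["wrist_force"],o["eef_pos"])
E
```

```text
time_s: 12.12
eef_pos: [0.5646, 0.169, 0.2338]
eef_rot: [0.0, 0.001, 1.0, 0.0]
wrist_force: [-0.7, 4.3, 4.0]
opening: 0.226
[ 0.70366927  0.24834946 -0.03905841] [-0.65452621  4.34197471  4.04563965] [0.56464251 0.16899658 0.23377205]
```

```bash
python3 -m pendant '[[[0,0,0,0,0],[0,0,0,0,0],[0,0,0,0,0]]]'
python3 - <<'E'
from h import *
o=monitor.get_obs(); print(o["torque"],o["wrist_force"],o["eef_pos"],o["opening"])
E
```

```text
time_s: 12.5
eef_pos: [0.5646, 0.1689, 0.2337]
eef_rot: [0.0, 0.001, 1.0, 0.0]
wrist_force: [-2.5, 6.0, 5.4]
opening: 0.226
[ 0.87414772  0.27718383 -0.01531869] [-2.49187179  5.96611111  5.37614315] [0.56461672 0.16894726 0.23373565] 0.2255419978907788
```

```bash
python3 -m pendant '[[[0,0,0,-8,0],[0,0,0,-8,0],[0,0,0,-8,0],[0,0,0,-8,0],[0,0,0,-8,0],[0,0,0,0,0]]]'
python3 - <<'E'
from h import *
o=monitor.get_obs(); print(o["torque"],o["wrist_force"],o["eef_pos"],o["opening"])
for n in ["side","top"]:
  c=cam(n)
  if n=="side": A=cv2.resize(c["img"][220:320,230:330][:,:,::-1],(500,500),interpolation=cv2.INTER_CUBIC)
cv2.imwrite("pics/c4.png",A)
E
```

```text
time_s: 13.25
eef_pos: [0.5646, 0.1687, 0.2337]
eef_rot: [0.0, 0.344, 0.939, 0.0]
wrist_force: [-3.3, 3.9, 5.7]
opening: 0.23
[ 0.65060793  0.32611393 -0.12063181] [-3.32220572  3.88907611  5.70341489] [0.56456226 0.16867981 0.23373074] 0.23024579870150305
```

View pics/c4.png

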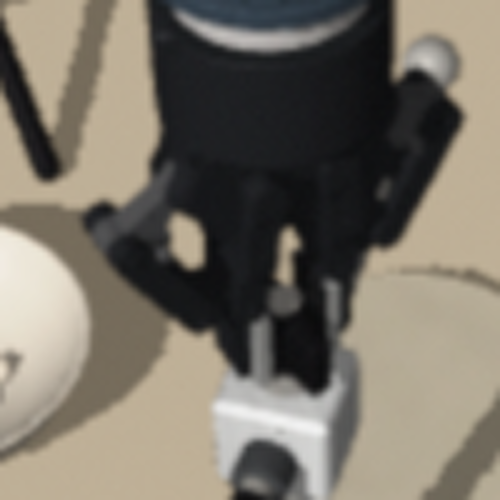

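```bash
python3 -m pendant '[[[0,0,0,-8,0],[0,0,0,-8,0],[0,0,0,-8,0],[0,0,0,-8,0],[0,0,0,0,0]]]'
python3 - <<'E'
from h import *
o=monitor.get_obs(); print(o["torque"],o["wrist_force"],o["eef_pos"],o["opening"])
E
python3 -m pendant '[[[0,0,0,-4,0],[0,0,0,0,0]]]'
python3 - <<'E'
from h import *
o=monitor.get_obs(); print(o["torque"],o["wrist_force"],o["eef_rot"],o["opening"])
E
```

```text
time_s: 13.98
eef_pos: [0.5644, 0.1685, 0.2337]
eef_rot: [-0.0, 0.59, 0.808, -0.0]
wrist_force: [-2.6, 3.3, 7.2]
opening: 0.229
[ 0.57217741  0.47020645 -0.08767152] [-2.59067408  3.33730469  7.24646766] [0.56438226 0.16854735 0.23374964] 0.22864172695890864
time_s: 14.22
eef_pos: [0.5643, 0.1686, 0.2337]
eef_rot: [-0.0, 0.617, 0.787, -0.0]
wrist_force: [-4.2, 3.5, 5.5]
opening: 0.226
[ 0.55555367  0.46856593 -0.04157031] [-4.18355452  3.54887822  5.49971789] [-9.22717842e-05  6.17064697e-01  7.86912415e-01 -5.45433713e-05] 0.22593109532918837
```

```bash
python3 -m pendant '[[[0,0,0,-3,0],[0,0,0,0,0],[0,0,0,0,25],[0,0,0,0,50],[0,0,0,0,50],[0,0,40,0,50],[0,0,50,0,50],[0,0,30,0,50]]]';  python3 - <<'E'
from h import *
A=[]
for n,(u,v) in [("side",(290,290)),("top",(222,230))]:
  c=cam(n); A.append(cv2.resize(c["img"][v-40:v+40,u-40:u+40][:,:,::-1],(400,400),interpolation=cv2.INTER_CUBIC))
  for t in ["knob_grip"]:
    for r in spotter.tip_of(n,t)[:1]: print(t,w(c,r["at"]).round(4),r["confidence"])
cv2.imwrite("pics/c5.png",np.hstack(A))
E
```

```text
time_s: 15.22
eef_pos: [0.5652, 0.1683, 0.3562]
eef_rot: [0.001, 0.637, 0.771, 0.001]
wrist_force: [-0.1, 1.1, 0.2]
opening: 0.586
knob_grip [0.5647 0.1742 0.2505] 0.66
knob_grip [0.5637 0.1682 0.2509] 0.65
```

View pics/c5.png

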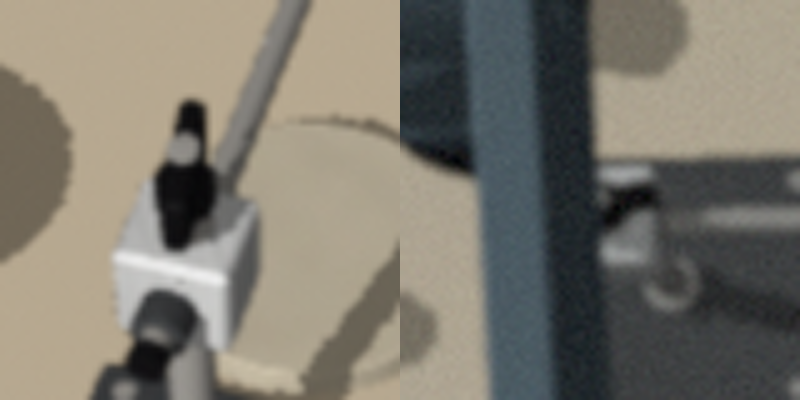

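The side crop shows the wing from (192,103) to about (178,205), nearly along the boom but not quite. In the top crop its free end is at about (655,187). I'll compute the angle.

Run:
```python
from h import *
c=cam("side")
A=np.array([.5645,.1685])
for a in (-60,-65,-70,-75,-80,-85):
    d=25*np.array([np.cos(np.radians(a)),np.sin(np.radians(a))])/1000
    r=[]
    for s in(1,-1):
      for z in (.262,.236):
        u,v=px(c,[*(A+s*d),z]); r.append((round((u-250)*5),round((v-250)*5)))
    print(a,r)
t=cam("top"); P=atz(t,222-40+51,230-40+37,.262)[:2]-A; print(P,np.degrees(np.arctan2(P[1],P[0])))
o=monitor.get_obs()["eef_rot"]; print(2*np.degrees(np.arctan2(o[2],o[1])))
# dark mask PCA of wing in side
g=cv2.cvtColor(c["img"],cv2.COLOR_RGB2GRAY)[265:302,276:300]; print(np.where(g<45,1,0).sum())
for row in range(0,37,2): 
    x=np.where(g[row]<60)[0]; print((265+row-250)*5,((x.min()+26)*5,(x.max()+26)*5) if len(x) else None)
```

```text
-60 [(171, 96), (173, 146), (198, 205), (199, 254)]
-65 [(178, 96), (180, 145), (191, 206), (193, 255)]
-70 [(184, 95), (186, 144), (185, 206), (187, 255)]
-75 [(190, 95), (192, 144), (178, 206), (180, 255)]
-80 [(196, 96), (198, 145), (172, 206), (174, 255)]
-85 [(202, 97), (204, 146), (165, 205), (168, 254)]
[ 0.00477447 -0.02581566] -79.52185273574
100.82184820865778
168
75 None
85 None
95 None
105 (np.int64(180), np.int64(195))
115 (np.int64(180), np.int64(200))
125 (np.int64(175), np.int64(200))
135 (np.int64(200), np.int64(200))
145 (np.int64(200), np.int64(200))
155 (np.int64(200), np.int64(200))
165 (np.int64(165), np.int64(205))
175 (np.int64(155), np.int64(210))
185 (np.int64(155), np.int64(215))
195 (np.int64(160), np.int64(210))
205 (np.int64(160), np.int64(210))
215 (np.int64(165), np.int64(205))
225 (np.int64(165), np.int64(190))
235 (np.int64(165), np.int64(190))
245 (np.int64(170), np.int64(180))
255 None
```

The wing stands at about -77° in world, which matches the tool. That is a turn of about 79°, so the knob is at 1.35 rad or more and tight. Now to the collar.

```bash
python3 -m pendant '[[[-10,-50,0,9,50],[-12,-55,0,9,50],[-12,-55,0,9,50],[-12,-55,0,9,50],[-12,-55,0,9,50],[-12,-55,0,9,50],[-12,-55,-10,9,50],[-12,-55,-20,9.5,50]]]'; python3 -m pendant '[[[-12,-50,-20,0,50],[-10,-40,-20,0,50],[0,-12,-20,0,50],[0,0,0,0,50],[0,0,0,0,50]]]'
python3 - <<'E'
from h import *
o=monitor.get_obs(); print(o["eef_pos"],2*np.degrees(np.arctan2(o["eef_rot"][2],o["eef_rot"][1])))
for n in("side","top"):
  c=cam(n)
  for t in ["collar","rack"]:
    for r in spotter.tip_of(n,t)[:2]: print(n,t,w(c,r["at"]).round(4),r["confidence"])
E
```

```text
time_s: 16.52
eef_pos: [0.4697, -0.2682, 0.3221]
eef_rot: [-0.0, 0.056, 0.998, 0.0]
wrist_force: [1.0, -0.3, -0.4]
opening: 0.582
time_s: 17.15
eef_pos: [0.4491, -0.3674, 0.2634]
eef_rot: [-0.0, 0.058, 0.998, 0.0]
wrist_force: [-0.3, -0.1, -0.3]
opening: 0.583
[ 0.44910338 -0.36739171  0.26344997] 173.40385862516766
side rack [ 4.879e-01 -3.203e-01  4.000e-04] 0.73
side rack [ 0.4882 -0.316   0.064 ] 0.6
top collar [ 0.4792 -0.3713  0.0832] 0.44
top rack [ 0.4857 -0.3202 -0.0011] 0.85
```

```bash
python3 -m pendant '[[[0,-2,-40,0,50],[0,0,-45,0,50],[0,0,-35,0,50],[0,0,-16,0,50],[0,0,-3,0,50],[0,0,0,0,50],[0,0,0,0,50]]]';python3 - <<'E'
from h import *
c=cam("side"); cv2.imwrite("pics/c6.png",cv2.resize(c["img"][130:260,310:450][:,:,::-1],(560,520),interpolation=cv2.INTER_CUBIC))
o=monitor.get_obs()["eef_pos"];u,v=px(c,o);print(((u-310)*4,(v-130)*4))
for p in [(.479,-.373,.08),(.479,-.373,.15)]:
  u,v=px(c,p);print(((u-310)*4,(v-130)*4))
E
```

```text
time_s: 18.32
eef_pos: [0.4493, -0.3714, 0.126]
eef_rot: [0.001, 0.058, 0.998, -0.001]
wrist_force: [0.5, 0.1, 0.0]
opening: 0.584
(np.float64(358.7078497108296), np.float64(182.16333500550786))
(np.float64(306.0089864084475), np.float64(227.10957738653747))
(np.float64(318.6687615041726), np.float64(141.62121404076822))
```

View pics/c6.png

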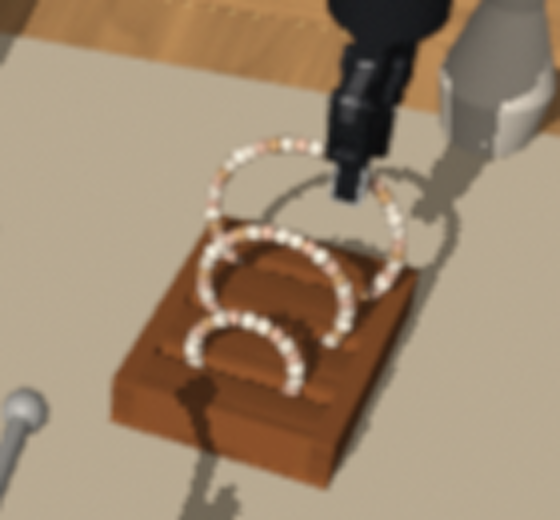

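The near finger is in front of the collar's upper right, at crop (350,180). The hoop spans columns 210 to 402, so its centre is at 306 as predicted. Closing and lifting.

```bash
python3 -m pendant '[[[0,0,0,0,25],[0,0,0,0,10],[0,0,0,0,0],[0,0,0,0,0],[0,0,0,0,0],[0,0,0,0,0]]]'; python3 -m pendant '[[[0,0,4,0,0],[0,0,6,0,0],[0,0,10,0,0],[0,0,15,0,0],[0,0,0,0,0]]]'
```

```text
time_s: 19.12
eef_pos: [0.4487, -0.3706, 0.1247]
eef_rot: [0.0, 0.058, 0.998, -0.0]
wrist_force: [-1.1, 1.1, 5.1]
opening: 0.099
time_s: 19.75
eef_pos: [0.4494, -0.3717, 0.1615]
eef_rot: [0.001, 0.058, 0.998, -0.001]
wrist_force: [-0.8, -0.4, -0.9]
opening: 0.097
```

```bash
python3 -m pendant '[[[0,0,40,0,0],[0,0,50,0,0],[0,0,30,0,0],[18,40,10,0,0],[20,50,0,3,0],[20,50,0,3,0],[20,50,0,2.3,0],[14,40,-20,0,0]]]'; python3 -m pendant '[[[1,25,-30,0,0],[0,5,-16,0,0],[0,0,0,0,0],[0,0,0,0,0]]]';python3 - <<'E'
from h import *
A=[]
c=cam("side"); A=cv2.resize(c["img"][160:300,260:420][:,:,::-1],(640,560),interpolation=cv2.INTER_CUBIC)
cv2.imwrite("pics/c7.png",A)
o=monitor.get_obs(); print(o["eef_pos"],2*np.degrees(np.arctan2(o["eef_rot"][2],o["eef_rot"][1])))
for t in ["collar","boom_tip"]:
    for r in spotter.tip_of("side",t)[:2]: print(t,w(c,r["at"]).round(4),r["confidence"])
E
```

```text
time_s: 20.75
eef_pos: [0.5421, -0.139, 0.2709]
eef_rot: [0.002, -0.015, 1.0, -0.001]
wrist_force: [0.3, 0.2, -0.7]
opening: 0.098
time_s: 21.25
eef_pos: [0.5421, -0.112, 0.2244]
eef_rot: [0.001, -0.014, 1.0, -0.001]
wrist_force: [0.3, -0.7, -1.2]
opening: 0.1
[ 0.54219998 -0.11206169  0.22463824] 181.54270807832467
boom_tip [ 0.571  -0.0197  0.2021] 0.84
```

View pics/c7.png

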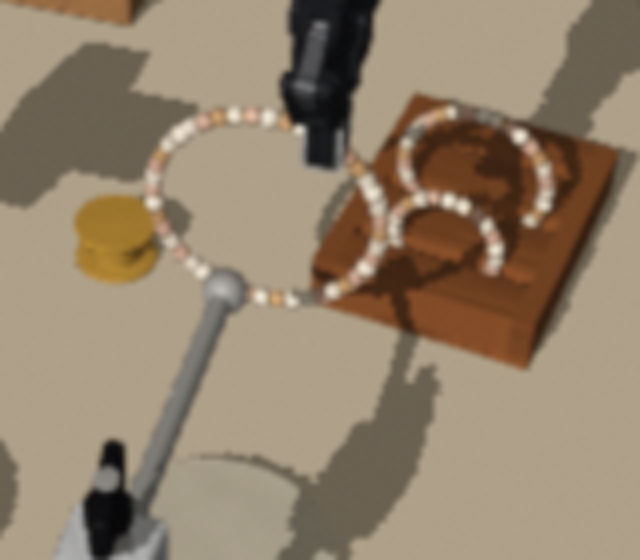

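The hoop shows as an ellipse centred near crop (267,205), and the ball is at (225,290). I'll check the hoop's centre by projection before threading.

Run:
```python
from h import *
c=cam("side")
hsv=None
for C in [(.572,-.111,.18)]:
  a=np.radians(np.arange(0,360,30)); 
  P=[(C[0]+.065*np.cos(t),C[1]+.065*np.cos(t)*np.sin(np.radians(1.6)),C[2]+.065*np.sin(t)) for t in a]
  print([tuple(int((k-o)*4) for k,o in zip(px(c,p),(260,160))) for p in [C]+P])
```

```text
[(268, 210), (156, 188), (171, 146), (213, 119), (272, 118), (331, 142), (371, 184), (383, 232), (363, 273), (320, 295), (264, 295), (210, 273), (171, 234)]
```

The projection matches the picture closely. Threading over the ball.

```bash
python3 -m pendant '[[[0,20,0,0,0],[-1,30,0,0,0],[-1,30,0,0,0],[-1,30,0,0,0],[-1,30,0,0,0],[-1,30,0,0,0],[0,12,0,0,0],[0,0,0,0,0]]]';python3 - <<'E'
from h import *
c=cam("side"); A=cv2.resize(c["img"][190:330,240:380][:,:,::-1],(560,560),interpolation=cv2.INTER_CUBIC)
cv2.imwrite("pics/c8.png",A)
E
```

```text
time_s: 22.45
eef_pos: [0.5364, 0.0722, 0.2234]
eef_rot: [0.0, -0.015, 1.0, -0.0]
wrist_force: [0.3, -0.6, -1.0]
opening: 0.094
```

View pics/c8.png

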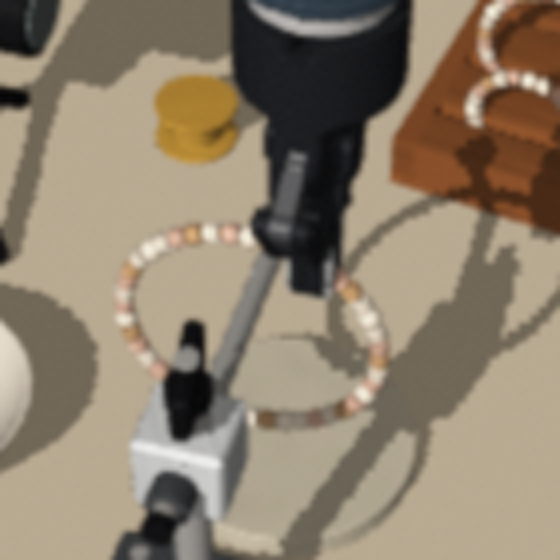

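The rod now passes through the hoop, and the hoop is clear of the clamp head. Lowering.

```bash
python3 -m pendant '[[[0,0,-12,0,0],[0,0,-10,0,0],[0,0,-5,0,0],[0,0,0,0,0]]]'; python3 -m pendant '[[[0,0,-2,0,0],[0,0,0,0,0]]]'; python3 -m pendant '[[[0,0,-2,0,0],[0,0,0,0,0]]]'; python3 -m pendant '[[[0,0,-2,0,0],[0,0,0,0,0]]]'
```

```text
time_s: 23.0
eef_pos: [0.5361, 0.0711, 0.1955]
eef_rot: [-0.001, -0.014, 1.0, 0.0]
wrist_force: [-0.3, -0.7, -0.2]
opening: 0.101
time_s: 23.25
eef_pos: [0.5367, 0.0714, 0.1944]
eef_rot: [0.0, -0.014, 1.0, -0.0]
wrist_force: [-0.5, -0.9, -1.3]
opening: 0.098
time_s: 23.5
eef_pos: [0.5365, 0.0715, 0.1922]
eef_rot: [-0.0, -0.014, 1.0, 0.0]
wrist_force: [-0.0, 0.1, -0.6]
opening: 0.1
time_s: 23.75
eef_pos: [0.5367, 0.0715, 0.1906]
eef_rot: [0.0, -0.014, 1.0, 0.0]
wrist_force: [-0.1, 0.6, 0.9]
opening: 0.099
```

```bash
python3 -m pendant '[[[0,0,-1,0,0],[0,0,0,0,0]]]'; python3 -m pendant '[[[0,0,-1,0,0],[0,0,0,0,0]]]'; python3 -m pendant '[[[0,0,-1,0,0],[0,0,0,0,0]]]'
```

```text
time_s: 24.0
eef_pos: [0.5368, 0.0714, 0.1903]
eef_rot: [0.0, -0.014, 1.0, -0.0]
wrist_force: [-3.1, -0.8, 7.1]
opening: 0.103
time_s: 24.25
eef_pos: [0.5369, 0.0715, 0.19]
eef_rot: [0.001, -0.014, 1.0, -0.0]
wrist_force: [-5.4, -1.4, 11.1]
opening: 0.102
time_s: 24.5
eef_pos: [0.5369, 0.0715, 0.1898]
eef_rot: [0.001, -0.014, 1.0, -0.0]
wrist_force: [-9.1, -0.5, 15.5]
opening: 0.095
```

It has touched down at TCP z = 0.190, exactly as predicted. I'll relax the load and open slowly.

```bash
python3 -m pendant '[[[0,0,2,0,0],[0,0,0,0,0],[0,0,0,0,12],[0,0,0,0,15],[0,0,0,0,20],[0,0,0,0,30],[0,0,0,0,40],[0,0,0,0,40]]]'
python3 - <<'E'
from h import *
c=cam("side"); A=cv2.resize(c["img"][190:330,240:380][:,:,::-1],(560,560),interpolation=cv2.INTER_CUBIC)
cv2.imwrite("pics/c9.png",A)
E
```

```text
time_s: 25.5
eef_pos: [0.5366, 0.0714, 0.1893]
eef_rot: [0.0, -0.014, 1.0, -0.0]
wrist_force: [-0.2, 0.2, -0.1]
opening: 0.468
```

View pics/c9.png

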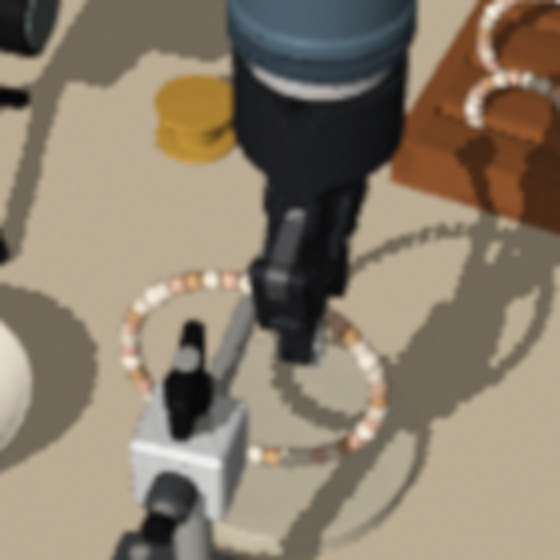

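The collar hangs on the rod between the head and the ball, with the fingers open around it and no force. Withdrawing straight up.

```bash
python3 -m pendant '[[[0,0,5,0,40],[0,0,15,0,40],[0,0,30,0,40],[0,0,45,0,40],[-30,0,50,0,40],[-50,0,20,0,40],[-50,-20,0,0,40],[-30,-40,0,0,40]]]'; python3 -m pendant '[[[0,-50,0,0,40],[0,-50,0,0,40],[0,0,0,0,40],[0,0,0,0,40],[0,0,0,0,40],[0,0,0,0,40],[0,0,0,0,40],[0,0,0,0,40]]]'
python3 - <<'E'
from h import *
c=cam("side"); A=cv2.resize(c["img"][190:340,230:390][:,:,::-1],(640,600),interpolation=cv2.INTER_CUBIC)
cv2.imwrite("pics/c10.png",A)
for t in ["collar","boom_tip","knob_grip"]:
    for r in spotter.tip_of("side",t)[:1]: print(t,w(c,r["at"]).round(4),r["confidence"])
E
```

```text
time_s: 26.55
eef_pos: [0.375, 0.0119, 0.356]
eef_rot: [0.002, -0.016, 1.0, -0.0]
wrist_force: [0.5, -1.7, 1.3]
opening: 0.468
time_s: 27.55
eef_pos: [0.3766, -0.0882, 0.3543]
eef_rot: [-0.0, -0.015, 1.0, 0.0]
wrist_force: [0.8, -0.8, -0.1]
opening: 0.468
boom_tip [ 0.5728 -0.0244  0.2033] 0.73
knob_grip [0.5662 0.1738 0.2543] 0.82
```

View pics/c10.png

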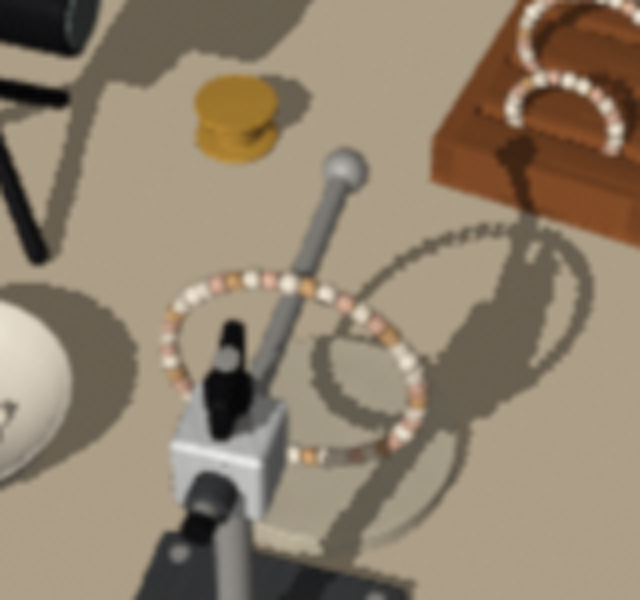

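The collar hangs on the rod at crop (300,285), and the ball and wing have not moved. Handing in.

```bash
python3 -c "
from bench import order; print(order.hand_in())"
```

```text
the job is handed in; nothing more can be done
None
```

The photo stand is ready and handed in at about 27.6 s of the 64 s. The boom is out at its stop, the knob is turned tight, and the largest collar hangs on the boom.

- **Boom:** I pulled it until the stop showed as a rise of about 25 N, with the ball at y ≈ -0.0215. After the knob turn and the hanging, the detector read the ball at -0.020 and -0.024, so it has not moved beyond measuring noise.
- **Knob:** I turned it about 79° clockwise. Two pictures put the wing at about -75° to -80°, or roughly 1.35 rad against the 1.2 needed. The wrist torque did not show a clear rise as the screw bit, and I did not push on the boom to test the clamp, so "tight" rests on the angle alone. The finger opening on the wing also read about 19 mm instead of 10, which I put down to its hub.
- **Collar:** I gripped it 30 mm off its top, passed it over the ball and lowered it onto the rod. It touched at the predicted height, pressed with at most about 16 N, and was released with almost no load. The last picture shows it hanging freely about mid-rod between the head and the ball. The detector did not report the collar in that picture, so this is by eye.
- **Other things:** The smaller collars, spool and bowl in that picture look undisturbed; the jars and shell were outside the crop and not rechecked. I viewed 11 pictures, over the 8 planned and under the limit of 12.

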